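Twist the red cap off its sample canister

TASK

Open the metal canister that has the red T-handled cap: turn the cap about a quarter turn anticlockwise (seen from above) while it sits in place, then lift it straight off and stand it upright, handle up, in the shallow green tray, lowering it in rather than dropping it. Leave the blue-capped canister closed and its cap undisturbed.

Things in the scene. Friction and masses are not known exactly. Their poses are not given: they have to be found in the camera images.
- red_cap_grip (a point): Loose red cap's grip point: on its axis, 10 mm under the top of its handle, a bar 48 mm (point x) x 12 mm (y, grip across it) x 30 mm tall. Below it: disc top at 30 mm (disc 52 mm wide, 6 thick, with two ears along x, 68 mm over both), flat underside of the 38 mm plug it stands on at 44 mm. z up. 0.12 kg.
- red_canister: Metal canister under the red cap, fixed, 88 mm wide. Origin: centre of underside. Neck top at 85 mm. Two claws at +-x (99 mm high, inner edges 28 mm off axis) hold the ears. Closed: handle along x within 10 deg, grip point 121 mm up; it cannot turn clockwise. Turned 40-130 deg anticlockwise (60-90 is best; it does not rise; light friction) the cap lifts straight out.
- blue_cap_end (a point): Middle of one end of the blue cap's handle, 24 mm off the cap's axis, 10 mm under the handle's top. This cap is like the red one, and closes a second, equal canister. To be left alone.
- cap_tray: Shallow green plastic tray, fixed, 130 mm (x) by 160 mm (y), walls 4 mm. Origin at the centre of its underside; floor 4 mm and rim 10 mm above that. A cap standing in it has its grip point 48 mm above the origin.
Not all that is in view belongs to the job. What is shaped like the red_canister but purple or turquoise is not meant.

How it is judged (in metres and radians):
On the way, in this order (a step that is already met when the one before it is completed fails the run):
1. the red cap, still seated in its canister, is turned at least 35 degrees from closed (angle between the x axis of red_cap_grip and the x axis of red_canister, either way round above 0.61 rad and z of red_cap_grip in the frame of red_canister below 0.126 m and horizontal distance between red_cap_grip and red_canister below 0.012 m), for 0.1 s.
2. the red cap is lifted clear of the canister, its grip point at least 20 mm above where it sat (z of red_cap_grip in the frame of red_canister above 0.141 m), for 0.1 s.
At the end, for the whole second after the job is handed in: The red cap stands upright (within 10 degrees), handle up, on the floor of the tray, its axis within 46 mm (tray x) and 61 mm (tray y) of the tray's centre, at rest and released; the blue cap is where it was (x of red_cap_grip in the frame of cap_tray between -0.046 and 0.046 m and y of red_cap_grip in the frame of cap_tray between -0.061 and 0.061 m and z of red_cap_grip in the frame of cap_tray below 0.053 m and angle between red_cap_grip's own z axis and vertical below 0.17 rad); the robot touches nothing.
It fails at once if the blue cap is disturbed: a point on the end of its handle moves more than 12 mm (lifted, or turned 30 degrees) (distance of blue_cap_end from where it was at the start of the episode above 0.012 m).
It fails at once if the red cap is let go more than 40 mm above the tray floor after being lifted out (contact force between the fingers and red_cap below 0.01 N and z of red_cap_grip in the frame of cap_tray above 0.088 m and z of red_cap_grip in the frame of red_canister above 0.141 m).
It also fails if it takes over 51 s, if anything falls off the work surface, if the arm or the gripper's body presses on something with over 40 N, if the wrist force passes 120 N, or if a joint passes its speed limit or range.

ROBOT

A 6-joint arm with a two-finger parallel gripper is mounted at the origin on a cart in front of the work surface, level with it; the furniture and walls round the work are solid. World frame = base frame: x ahead of the robot, y to its left, z up, the work surface at z = 0. Lengths are in mm, angles in rad, forces in N, time in s.
With the tool pointing down it reaches from about 350 to 975 mm from the base axis. Payload 7.1 kg.
Tool frame: the origin (TCP) lies on the front face of the gripper's body, between the roots of the fingers; the fingertips stand 80 mm ahead of it and the grasp point (between the pads) lies 61 mm ahead of it (env.tips_ahead is the distance from the TCP to the fingertips, in mm); z points along the fingers, y is the direction in which the jaws open and shut (so a half turn about z gives the same grasp; the last joint's range is limited). The gripper opens to 88 mm and grips with 3 to 60 N. Pads are 20 mm wide; open, the fingers measure 115 mm over their backs; the gripper's body (75 mm by 178 mm) begins 61 mm behind the grasp point.
Start: joints at [-1.263, 0.423, 1.63, -0, 1.089, -0.019], TCP at [200.651, -591.899, 302.675] pointing down, gripper open.
Joint ranges: [-3, 3], [-0.9, 2.11], [0.09, 2.58], [-1.31, 4.45], [0.11, 2.69], [-2.54, 2.54]. Speed limits (rad/s): [2.39, 2.39, 3.01, 3.14, 3.14, 3.14].

INTERFACE

Orientations are given as a unit quaternion [x, y, z, w].
In Python, from station import env, set_gripper, viewer, workorder gives the robot as it stands. Calls block until the motion is done:
- env.reach(position, orientation): joint-space move of the TCP to a pose.
- env.move_l(position, rot=None, rate=150, f_stop=None): straight line of the TCP; rot=None keeps the orientation; rate is the mean speed in mm/s. With f_stop (N) it stops when the force on the tool has changed by that much, and returns True; else False.
- env.move_joints(angles): joint-space move.
- set_gripper(opening): finger opening in mm; the grip force is fixed at half the most; returns when the fingers have stopped.
- env.hold(seconds).
- env.ik(position, orientation): joint angles nearest the present ones, or None.
- env.read_state(): the state.
- viewer.camera(name): name is "scene" or "side" or "wrist"; returns the picture (480x640x3 uint8, blue, green, red); there is no depth.
- viewer.camera_params(name): a dict with "fx", "fy", "cx", "cy" (pixels), "pose" (4x4, takes a point from camera to world coordinates); the wrist camera has in their place "tool_from_camera" (4x4, takes a point from camera to tool coordinates, whose origin is the TCP and whose axes are the flange's). Camera axes: x right, y up, looking along -z (the intrinsics and any distortion apply to the point x, -y, -z); pixel columns grow to the right and rows downward; lengths in mm; the calibration is good to about 2 mm. The wrist camera is an equidistant fisheye: a pixel r from the principal point sees the ray r / f radians off the axis. A picture is of the moment at which its call begins: read the wrist's pose just before it. camera_params takes no time and is no camera call.
A pose or a line that the arm cannot do raises env.IKError and nothing moves.
- workorder.sign_off(): hands the job in, once; it reports no verdict.
The state is a dict: "time_s": time; "qpos": joint angles; "dq": joint speeds; "tau": joint torques, N m; "tool_pos": TCP position; "orientation": TCP orientation; "force": force on the tool from outside, world axes, zero at the start; "wrist_torque": the same for the moment, N m; "width": finger opening in mm.
Only numpy, scipy, OpenCV 4.12 (cv2) and the standard library are available. Lean on these libraries where they do the work, as an engineer would, in place of code of your own. Each camera call takes 0.05 s, during which the arm holds its last target. There are 200 camera calls.

## Working session

There is one attempt and no reset: what is moved stays moved. The work goes in short steps, each a Python script; the robot and the scene stay as the last script left them, time stands still between calls to the robot, and variables do not carry over. Pictures are saved under pics/ and viewed, about 8 in all and at most 12, crops included, and the job is handed in when it is done.

```bash
mkdir -p pics; ls
python3 - <<'E'
from station import env, viewer
import cv2, numpy as np
a=viewer.camera("scene"); b=viewer.camera("side"); 
cv2.imwrite("pics/scene.png",a); cv2.imwrite("pics/side.png",b); cv2.imwrite("pics/wrist0.png",viewer.camera("wrist"))
for n in("scene","side","wrist"): print(n,viewer.camera_params(n))
s=env.read_state(); print(s)
E
```

```text
pics
scene {'fx': 601.4662695005026, 'fy': 601.4662695005026, 'cx': 318.1381235867488, 'cy': 238.46914550357857, 'pose': array([[-8.27046020e-01,  2.84909480e-01, -4.84583810e-01,
        -5.50821275e+01],
       [-5.61582292e-01, -4.56955345e-01,  6.89795000e-01,
         9.42550834e+02],
       [-2.49040274e-02,  8.42625896e-01,  5.37923218e-01,
         7.54876651e+02],
       [ 0.00000000e+00,  0.00000000e+00,  0.00000000e+00,
         1.00000000e+00]])}
side {'fx': 547.9512209822758, 'fy': 547.9512209822758, 'cx': 324.7171025272212, 'cy': 238.11671292826696, 'pose': array([[ 9.01430853e-01,  1.66706944e-01, -3.99538748e-01,
        -5.18900035e+01],
       [-4.32635111e-01,  3.13228380e-01, -8.45408093e-01,
        -1.08574282e+03],
       [-1.57885250e-02,  9.34931429e-01,  3.54477003e-01,
         6.11635809e+02],
       [ 0.00000000e+00,  0.00000000e+00,  0.00000000e+00,
         1.00000000e+00]])}
wrist {'fx': 371.64829954431775, 'fy': 371.64829954431775, 'cx': 319.6189512424592, 'cy': 238.83854188987613, 'tool_from_camera': array([[ 9.52266771e-04,  9.66556498e-01,  2.56452
[... 278 characters left out ...]
00000e+00]])}
{'time_s': 0.15, 'qpos': array([-1.26296118e+00,  4.23683019e-01,  1.63048160e+00,  1.95413840e-05,
        1.08861169e+00, -1.89595447e-02]), 'dq': array([ 0.00263633, -0.00335763, -0.00229351, -0.00098541,  0.00081673,
        0.00016538]), 'tau': array([-5.82020803e-04, -5.44985282e+01, -2.73920721e+01,  6.43698452e-02,
        2.05570192e-02, -7.33237607e-05]), 'tool_pos': array([ 200.58317107, -591.59189864,  302.08206115]), 'orientation': array([ 9.86680894e-01,  1.62666727e-01, -7.66218582e-05, -5.86913109e-04]), 'force': array([ 5.43190783e-04, -1.01445646e+00,  1.45509122e-02]), 'wrist_torque': array([-0.05861979, -0.03060286, -0.0607588 ]), 'width': 87.77643796441001}
```

View pics/scene.png

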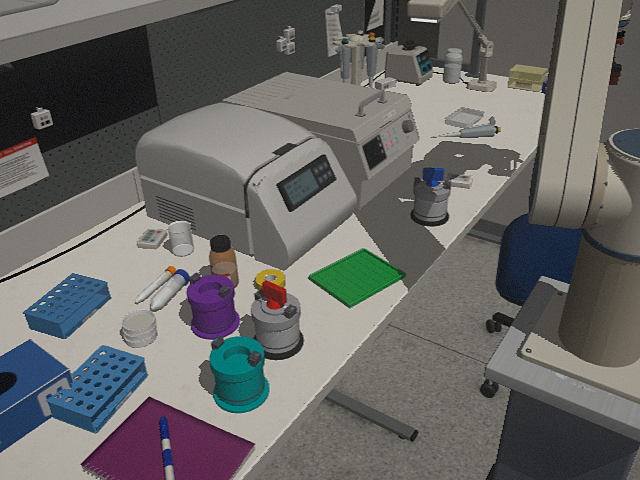

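View pics/side.png

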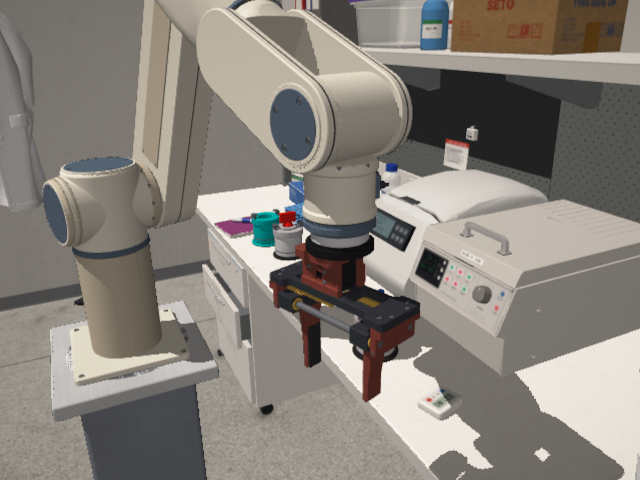

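The scene picture shows the red handle near (273,293), the tray near (357,276) and the blue cap near (432,178). Purple and turquoise decoys stand beside the red canister. In the side picture the arm is clear of the canisters.

```bash
cat > h.py <<'E'
import numpy as np, cv2
from station import env, set_gripper, viewer, workorder
from scipy.spatial.transform import Rotation as R
def ray(name,px,st=None):
    p=viewer.camera_params(name); u=(px[0]-p['cx'])/p['fx']; v=(px[1]-p['cy'])/p['fy']
    if name=='wrist':
        t=np.hypot(u,v); s=np.sin(t)/t if t>1e-9 else 1.; d=np.array([u*s,-v*s,-np.cos(t)])
        T=np.eye(4); T[:3,:3]=R.from_quat(st['orientation']).as_matrix(); T[:3,3]=st['tool_pos']; P=T@p['tool_from_camera']
    else: d=np.array([u,-v,-1.]); P=p['pose']
    return P[:3,3],P[:3,:3]@d
def hit(name,px,z,st=None):
    o,d=ray(name,px,st); return o+d*(z-o[2])/d[2]
def down(yaw):  # tool z down, tool x at yaw in the world
    return (R.from_euler('z',yaw)*R.from_euler('x',np.pi)).as_quat()
E
python3 - <<'E'
from h import *
im=cv2.imread('pics/scene.png'); 
b,g,r=[im[...,i].astype(int) for i in range(3)]
for n,m in(('red',(r>130)&(g<70)&(b<70)),('green',(g>90)&(r<90)&(b<90))):
    k,l,s,c=cv2.connectedComponentsWithStats(m.astype(np.uint8))
    for i in range(1,k):
        if s[i,4]>50: print(n,s[i],c[i],hit('scene',c[i],121 if n=='red' else 10))
for px in((309,276),(362,250),(406,272),(358,305)): print(hit('scene',px,10))
print('blue',hit('scene',(432,178),121))
c=cv2.resize(im[230:370,190:420],None,fx=3.4,fy=3.4,interpolation=cv2.INTER_CUBIC); cv2.imwrite('pics/crop.png',c)
print(hit('side',(288,219),121))
E
```

```text
red [262 281  24  12 102] [273.68627451 286.15686275] [494.92171026 299.0330548  121.        ]
red [270 299  11  10  73] [274.02739726 304.53424658] [463.13389087 339.15908656 121.        ]
green [ 309  249   93   59 2780] [356.59208633 276.86726619] [464.07454633  68.08899872  10.        ]
[549.99830192 118.62589801  10.        ]
[506.10700278 -24.88615552  10.        ]
[385.21731487  -2.06918976  10.        ]
[413.72524776 146.24759006  10.        ]
blue [ 438.6240885  -223.04611138  121.        ]
[475.68124438 268.28003024 121.        ]
```

View pics/crop.png

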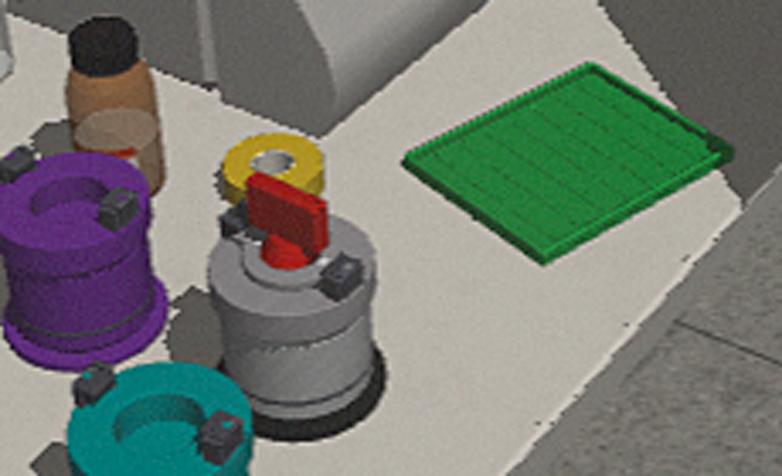

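The crop shows the red handle running from about (248,177) to (327,213) in crop pixels, between claws at (235,220) and (340,278), and an empty tray. Next I go above it, swinging at short radius to clear the machines.

Run:
```python
from h import *
for px in((285,262),(355,207),(412,160)): print('machine',hit('scene',px,0)[:2])
print('handle',hit('scene',(274.4,293.2),116),hit('scene',(262.9,282.1),131),hit('scene',(286.2,292.6),131))
q=down(np.arctan2(-592,200.))
print(env.read_state()['orientation'],q)
s=env.read_state(); q0=s['orientation']
env.move_l([150,-440,340],rate=250)
j=np.array(env.read_state()['qpos']); j[0]=np.arctan2(290,480); env.move_joints(j)
s=env.read_state(); print(s['tool_pos'],s['orientation'],s['time_s'])
env.move_l([440,270,330],rate=150)
s=env.read_state(); im=viewer.camera('wrist'); cv2.imwrite('pics/w1.png',im)
import pickle; pickle.dump(s,open('w1.pkl','wb')); print(s['tool_pos'],s['qpos'],s['time_s'])
```

```text
machine [632.84148555  92.95572779]
machine [ 628.84365727 -197.50042738]
machine [ 631.29667407 -520.52060527]
handle [485.80586791 309.31590624 116.        ] [509.32014723 309.9854963  131.        ] [457.1709056  312.14034441 131.        ]
[ 9.86680894e-01  1.62666727e-01 -7.66218582e-05 -5.86913109e-04] [ 8.12424140e-01 -5.83066906e-01 -3.57025510e-17  4.97466311e-17]
[392.81193278 250.54119276 340.28263486] [4.81468143e-01 8.76463244e-01 6.39802914e-04 4.46457179e-04] 3.55
[439.77723547 269.50593799 329.56798875] [ 5.26690841e-01  2.29431415e-01  1.84406189e+00  7.95400574e-05
  1.06803114e+00 -3.98461434e-02] 4.05
```

View pics/w1.png

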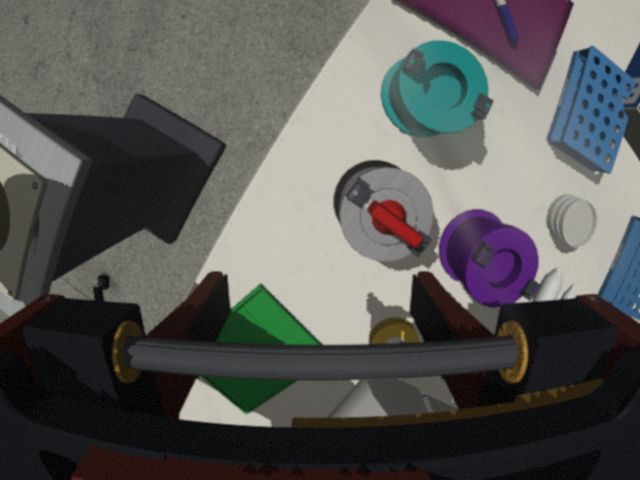

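The wrist view shows the red handle from (371,206) to (425,243) and its claws at (358,193) and (421,241). Turquoise is at upper centre, purple to the right and the tray at (262,345).

Run:
```python
from h import *
import pickle; s=pickle.load(open('w1.pkl','rb'))
im=cv2.imread('pics/w1.png'); b,g,r=[im[...,i].astype(int) for i in range(3)]
w=np.zeros(r.shape,bool); w[180:265,350:445]=1
m=(r>100)&(g<75)&(b<75)&w; ys,xs=np.nonzero(m); print(len(xs))
bright=(r>195)&m; print(np.percentile(r[m],[10,50,90]))
P=np.array([hit('wrist',(x,y),131,s)[:2] for x,y in zip(xs,ys)],np.float32)
print(cv2.minAreaRect(P))
for px in((358,193),(421,241)): print('claw',hit('wrist',px,99,s))
print('handle ends z131',hit('wrist',(371,206),131,s),hit('wrist',(425,243),131,s))
for px in((262,286),(321,345),(248,412)): print('tray',hit('wrist',px,10,s))
# flank circle of grey body
cr=cv2.resize(im[150:290,310:480],None,fx=4.2,fy=4.2,interpolation=cv2.INTER_CUBIC); cv2.imwrite('pics/w1c.png',cr)
```

```text
1073
[108. 143. 156.]
((485.87896728515625, 312.53375244140625), (50.73575210571289, 25.195486068725586), 7.005812644958496)
claw [453.15391267 311.43325799  99.        ]
claw [524.82196321 306.93527298  99.        ]
handle ends z131 [461.98182951 310.40473645 131.        ] [516.11622023 309.75850993 131.        ]
tray [433.95241894 155.4883157   10.        ]
tray [535.24088484 125.47924463  10.        ]
tray [510.97575383 -28.14884783  10.        ]
```

View pics/w1c.png

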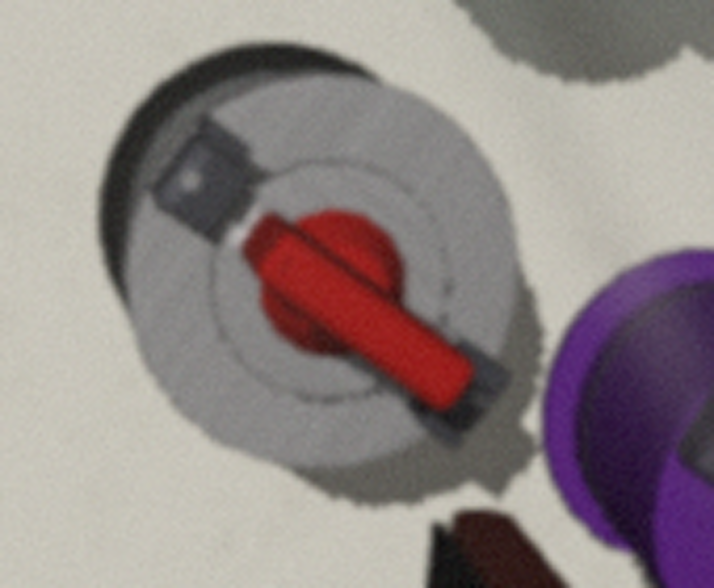

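The crop shows the handle's top face centred near crop (366,321), with ends near (276,256) and (457,387). The disc ring is centred near (331,281).

Run:
```python
from h import *
import pickle; s=pickle.load(open('w1.pkl','rb'))
f=lambda x,y,z: hit('wrist',(310+(x+.5)/4.2-.5,150+(y+.5)/4.2-.5),z,s).round(1)
print('top',f(366,321,131),'ends',f(276,256,131),f(457,387,131))
print('ring',f(331,281,91),f(331,281,85),'body',f(322,270,85))
print('claws',f(203,180,99),f(462,390,99))
# inverse-tool x yaw
X=R.from_quat(s['orientation']).as_matrix(); print(X[:,0])
for yaw in np.deg2rad([-90,-60,-30,0,30,60,90,120,150,180,210]):
    a=env.ik([486,311,183],down(yaw)); print(np.rad2deg(yaw).round(),None if a is None else np.round(a,2))
```

```text
top [488.2 308.4 131. ] ends [466.8 309.3 131. ] [510.8 307.6 131. ]
ring [489.  308.3  91. ] [490.7 307.9  85. ] body [487.6 308.9  85. ]
claws [452.9 311.8  99. ] [524.5 305.1  99. ]
[-5.36680966e-01  8.43785243e-01  6.69274256e-05]
-90.0 None
-60.0 None
-30.0 None
0.0 [ 0.55  0.52  1.81 -0.    0.81  2.12]
30.0 [ 0.55  0.52  1.81 -0.    0.81  1.6 ]
60.0 [ 0.55  0.52  1.81 -0.    0.81  1.07]
90.0 [ 0.55  0.52  1.81 -0.    0.81  0.55]
120.0 [ 0.55  0.52  1.81 -0.    0.81  0.03]
150.0 [ 0.55  0.52  1.81 -0.    0.81 -0.5 ]
180.0 [ 0.55  0.52  1.81  0.    0.81 -1.02]
210.0 [ 0.55  0.52  1.81  0.    0.81 -1.55]
```

Centre agrees at about (488.5, 308.4) from the handle top, the ring and the claws (scene camera 486, 309). The handle angle is about -3°. Moving to hover and checking from near.

Run:
```python
from h import *
import pickle
q=down(np.deg2rad(-3))
env.reach([488.5,308.4,300],q); set_gripper(50); env.move_l([488.5,308.4,235],rate=100)
env.hold(.2)
s=env.read_state(); im=viewer.camera('wrist'); pickle.dump(s,open('w2.pkl','wb')); print(s['tool_pos'],s['width'],s['qpos'],s['time_s'])
cv2.imwrite('pics/w2.png',im)
```

```text
[488.82463877 308.57686704 235.72268835] 50.23848019599717 [ 5.42516000e-01  4.40119050e-01  1.78457546e+00 -4.04719774e-05
  9.15538966e-01  2.16568793e+00] 7.7583
```

View pics/w2.png

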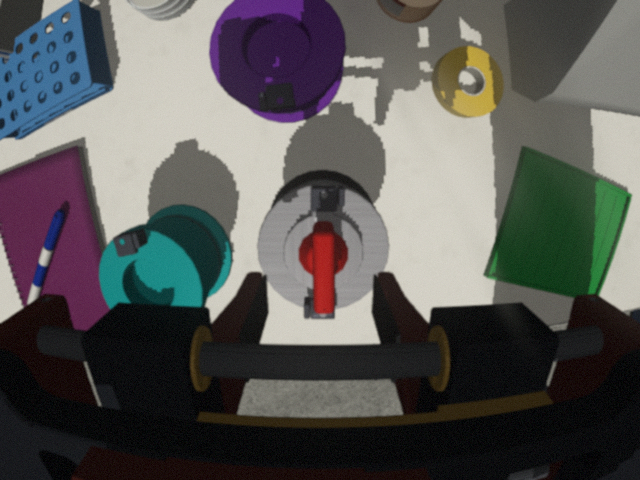

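The handle stands centred between the fingers, its top running from (323,224) to (325,314) and parallel to the pads. The tray corners are at about (525,148), (630,193), (598,297) and (487,275).

Run:
```python
from h import *
import pickle; s=pickle.load(open('w2.pkl','rb'))
for px in((323,226),(325,314)): print(hit('wrist',px,131,s).round(1))
for px in((327,197),(320,306)): print('claw',hit('wrist',px,99,s).round(1))
c=np.array([hit('wrist',px,10,s)[:2] for px in((525,148),(630,193),(598,297),(487,275))]).round(1); print(c, c.mean(0))
p=np.array([488.5,308.4])
h=env.move_l([*p,183.5],rate=70,f_stop=12); s=env.read_state(); print(h,s['tool_pos'],s['force'])
if not h:
    set_gripper(0); s=env.read_state(); print(s['width'],s['force'],s['tool_pos'],s['time_s'])
```

```text
[516.5 306.7 131. ]
[466.4 308.  131. ]
claw [526.7 303.6  99. ]
claw [456.4 311.3  99. ]
[[ 5.537e+02  1.197e+02]
 [ 5.122e+02 -3.020e+01]
 [ 3.938e+02 -3.000e-01]
 [ 4.343e+02  1.541e+02]] [473.5    60.825]
False [488.69313329 308.53048338 183.65403355] [ 1.25424735 -0.16086244  0.31664347]
12.012153695154806 [-0.560847   -0.33402852  1.56940804] [488.49874844 308.3248503  183.6117334 ] 9.3667
```

Run:
```python
from h import *
for k in range(4):
    j=np.array(env.read_state()['qpos']); j[5]=(env.ik([488.5,308.4,183.5],down(np.deg2rad(-3+18.5*(k+1)))))[5]
    a=env.ik([488.5,308.4,183.5],down(np.deg2rad(-3+18.5*(k+1)))); env.move_joints(a)
    s=env.read_state(); print(k,s['force'].round(1),s['wrist_torque'].round(2),s['tool_pos'].round(1),s['qpos'][5].round(2),round(s['width'],2))
env.hold(.3)
s=env.read_state(); print(s['time_s']); cv2.imwrite('pics/w3.png',viewer.camera('wrist'))
```

```text
0 [-0.5  0.2  1.5] [0.04 0.06 0.04] [488.6 308.5 183.6] 1.85 11.98
1 [ 0.5 -0.3  1.7] [-0.   -0.    0.06] [488.6 308.5 183.6] 1.53 11.98
2 [-0.1  0.6  2.2] [-0.07  0.01  0.07] [488.6 308.4 183.6] 1.2 11.75
3 [0.3 0.4 3.1] [-0.02 -0.07  0.1 ] [488.6 308.4 183.6] 0.88 12.2
11.3
```

View pics/w3.png

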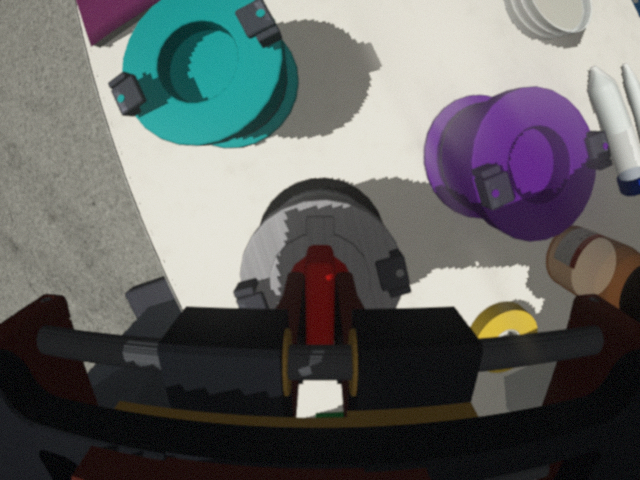

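The cap turned with the gripper: an ear now shows at (320,225), square to the claws at (392,272) and (250,293). Next, lift and carry.

Run:
```python
from h import *
import pickle
h=env.move_l([488.5,308.4,215],rate=40,f_stop=20); s=env.read_state(); print(h,s['force'],s['tool_pos'],s['width'])
if not h:
    env.move_l([488.5,308.4,255],rate=80)
    env.move_l([468,61,255],rate=120); env.hold(.3)
    s=env.read_state(); im=viewer.camera('wrist'); pickle.dump(s,open('w4.pkl','wb')); cv2.imwrite('pics/w4.png',im)
    cv2.imwrite('pics/s4.png',viewer.camera('scene')); print(s['tool_pos'],s['force'],s['width'],s['time_s'])
```

```text
False [ 0.4015054  -0.40408627  0.11843077] [488.37798212 308.31003385 214.84980363] 11.877712000626365
[467.99916421  61.15220939 254.99825785] [-0.89476542 -0.26702352 -0.88266792] 11.943500238486749 15.45
```

View pics/w4.png

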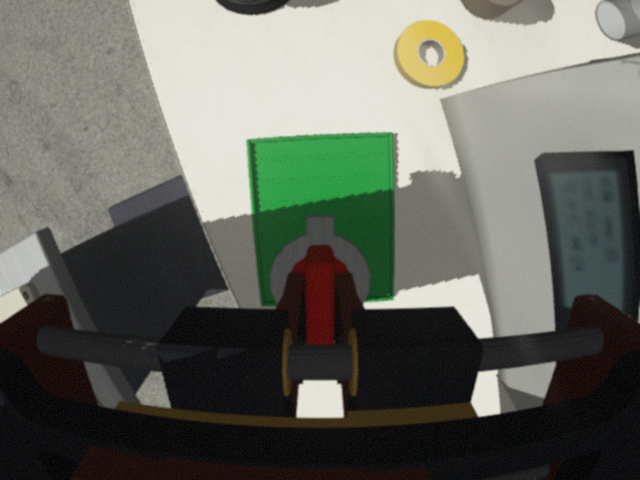

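The cap with its disc is held at (320,280), above the tray. The tray corners are at (248,140), (395,132), (393,299) and (262,305).

Run:
```python
from h import *
import pickle; s=pickle.load(open('w4.pkl','rb'))
c=np.array([hit('wrist',px,10,s)[:2] for px in((248,140),(395,132),(393,299),(262,305))]).round(1); print(c,c.mean(0),np.linalg.norm(c-np.roll(c,1,0),axis=1))
t=c.mean(0)
t=.5*t+.5*np.array([468,61]) if np.linalg.norm(t-[468,61])<12 else t
env.move_l([*t,150],rate=100)
env.move_l([*t,118],rate=50)
h=env.move_l([*t,107],rate=12,f_stop=5); s=env.read_state(); print(h,s['tool_pos'],s['force'],s['width'],s['time_s'])
```

```text
[[432.6 152.1]
 [557.3 117. ]
 [510.9 -33.9]
 [388.4   1.7]] [472.3    59.225] [156.76032661 129.54574482 157.87263854 127.56806027]
True [470.16223844  60.1198484  110.53943343] [-0.06146474 -0.17054083  4.80405352] 11.708564263514024 18.1833
```

Contact came at TCP z = 110.5, where 110.6 was expected, and the tray measures 158 x 129 mm. Release, back off and check.

Run:
```python
from h import *
import pickle
set_gripper(40); s=env.read_state(); p=s['tool_pos']
env.move_l([p[0],p[1],260],rate=80); env.hold(.3)
s=env.read_state(); a=viewer.camera('wrist'); b=viewer.camera('scene'); print(s['tool_pos'],s['force'],s['time_s'])
o=cv2.imread('pics/scene.png')
cb=b[140:340,190:470]; f=np.hstack([cv2.resize(a[100:340,180:480],(400,320)),cv2.resize(cb,(400,320))]); cv2.imwrite('pics/end.png',f)
d=np.abs(b.astype(int)-o)[160:195,415:450].max(2); print('blue cap change',(d>60).sum())
```

```text
[469.66580291  60.05806536 259.8801514 ] [-0.1433655   0.7188888  -0.35425781] 21.1417
blue cap change 546
```

View pics/end.png

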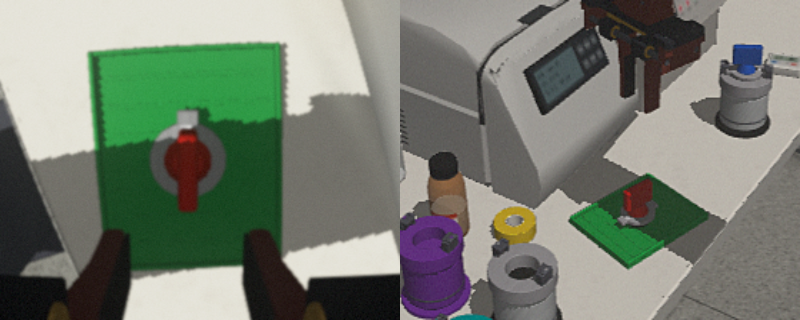

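The cap stands upright in the middle of the tray, the gripper is clear, and the blue cap is still seated. The 546 changed pixels come from the arm's starting shadow having gone: the arm never came near it, and its cap is still near (433,175).

```bash
python3 -c "
from h import *
workorder.sign_off()"
```

```text
the job is handed in; nothing more can be done
```

The job is done and handed in, with the last clock reading at 21.1 s of the 51 s allowed. I turned the red cap about 74° anticlockwise while it was seated and lifted it straight out. I then lowered it into the green tray until it touched the floor, released it, and raised the gripper well clear.

**Checks that agreed:**
- **Grip:** the fingers closed to 12.0 mm, matching the handle.
- **Turn:** the wrist camera showed the ears square to the claws before the lift.
- **Tray contact:** it came at TCP height 110.5 mm, against 110.6 mm expected.
- **End picture:** the cap stands upright near the tray centre, and the red canister is open.

**Check that disagreed:** a pixel comparison around the blue cap showed 546 changed pixels. I put this down to lighting, since the arm was over there at the start. By eye, the blue cap is still seated, at about the same pixel as at the start. I did not measure its position more precisely than that.

The tray centre measured about 10 mm further from the robot with the wrist camera than with the scene camera. The placing tolerance covers this easily.

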